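Shut the nut bins and the drip tray

TASK

Close up the refill counter for the night, using only your fingertips: push the two nut-bin lids that stand open over until each lies fully shut on its bin, and push the drip tray under the syrup tap fully home. Only push, do not pinch or grip the lids or the tray; leave the bin that is already shut closed, and let the jars, bowl, scoop, jar lid and tin stand where they are.

Things in the scene. Friction and masses are not known exactly. Their poses are not given: they have to be found in the camera images.
- lid_almond (a joint): lid of the clear bin of almonds (long nuts): 0 rad = shut on its stop, grows as it is raised (1.57 upright, beyond that leaning back, at most 1.9). Open or shut at the start. A stiff friction hinge: it stays at any angle; 1 to 3 N at the free edge moves it. Clear plate with dark edge trims, 162 mm from hinge to free edge, 144 wide, 4 thick; a smaller locating plate, 128 x 120 mm, 4.5 thick, under it
- almond_hinge (a point): middle of that lid's hinge line, fixed on the bin, 150 mm up (bin top). y = hinge line, -x = to the bin's front, where the shut lid reaches; z up. Shut, the lid's outer face is 4.5 mm above this point. Bin: fixed clear box 240 mm deep, 140 wide, 150 tall; front face 150 mm ahead of the hinge, back 90 mm behind; a fixed panel tops it behind the hinge, up to 5.5 mm above this point
- lid_hazel (a joint): lid of the clear bin of hazelnuts (small round nuts): 0 rad = shut on its stop, grows as it is raised (1.57 upright, beyond that leaning back, at most 1.9). Open or shut at the start. A stiff friction hinge: it stays at any angle; 1 to 3 N at the free edge moves it. Clear plate with dark edge trims, 162 mm from hinge to free edge, 144 wide, 4 thick; a smaller locating plate, 128 x 120 mm, 4.5 thick, under it
- hazel_hinge (a point): middle of that lid's hinge line, fixed on the bin, 150 mm up (bin top). y = hinge line, -x = to the bin's front, where the shut lid reaches; z up. Shut, the lid's outer face is 4.5 mm above this point. Bin: fixed clear box 240 mm deep, 140 wide, 150 tall; front face 150 mm ahead of the hinge, back 90 mm behind; a fixed panel tops it behind the hinge, up to 5.5 mm above this point
- lid_walnut (a joint): lid of the clear bin of walnuts (large round nuts): 0 rad = shut on its stop, grows as it is raised (1.57 upright, beyond that leaning back, at most 1.9). Open or shut at the start. A stiff friction hinge: it stays at any angle; 1 to 3 N at the free edge moves it. Clear plate with dark edge trims, 162 mm from hinge to free edge, 144 wide, 4 thick; a smaller locating plate, 128 x 120 mm, 4.5 thick, under it
- walnut_hinge (a point): middle of that lid's hinge line, fixed on the bin, 150 mm up (bin top). y = hinge line, -x = to the bin's front, where the shut lid reaches; z up. Shut, the lid's outer face is 4.5 mm above this point. Bin: fixed clear box 240 mm deep, 140 wide, 150 tall; front face 150 mm ahead of the hinge, back 90 mm behind; a fixed panel tops it behind the hinge, up to 5.5 mm above this point
- tray (a joint): drip tray in the base of the steel syrup dispenser: how far it is drawn out to the front, in m; 0 = home, front flush with the base, against a stop; at most 0.13. It slides with about 2.5 N friction and stays where it is left
- tray_front (a point): centre of the outer face of the drip tray's upright front plate, 30 mm above the counter; moves with the tray. +x = into the dispenser (the way home), y along the plate, z up. Plate 160 mm wide, 4 to 56 mm above the counter. Dispenser fixed, base 66 mm high; tap above the tray from 132 mm up, 70 mm or more behind the base's front; tank behind it 340 mm tall
- jar_large: closed amber glass jar with metal lid, 84 mm across, 115 mm tall, standing left of the drip tray; origin: centre of its underside; loose, not part of the job
- jar_small: closed amber glass jar with metal lid, 60 mm across, 85 mm tall, in front of the bins on the left; origin: centre of its underside; loose, not part of the job
- bowl: small white sample bowl, 80 mm across, 40 mm tall, in front of the bins; origin: centre of its underside; loose, not part of the job
- scoop: aluminium nut scoop lying right of the bins: blade 90 x 56 mm along its +x, round handle 95 mm along its -x, 36 mm tall; origin: underside, where blade and handle meet; loose, not part of the job
- jar_lid: flat metal jar lid lying in front of the bins, 74 mm across, 14 mm thick; origin: centre of its underside; loose, not part of the job
- tin: plain steel tin with lid, right of the bins, 70 mm across, 104 mm tall; origin: centre of its underside; loose, not part of the job
There are look-alikes about, which are no part of the job. Of the things that look like the jar_lid, take the one that is nearest to the robot's base at the start.

How it is judged:
At the end, for the whole second after the job is handed in: All three lids lie shut (each within 0.04 rad, about 6 mm at the free edge), the drip tray is home within 4 mm, and the jars, bowl, scoop, jar lid and tin are at rest within 20 mm of where they stood (value of joint each of lid_almond, lid_hazel, lid_walnut below 0.04 rad and value of joint tray below 0.004 m and distance of each of jar_large, jar_small, bowl, scoop, jar_lid, tin from where it was at the start of the episode below 0.02 m and linear speed of each of jar_large, jar_small, bowl, scoop, jar_lid, tin below 0.02 m/s); the robot touches nothing.
It fails at once if a jar, the bowl, scoop, jar lid or tin is shoved or carried more than 20 mm (distance of any of jar_large, jar_small, bowl, scoop, jar_lid, tin from where it was at the start of the episode above 0.02 m).
It fails at once if one of those things is lifted or tipped over (height (world z) of any of jar_large, jar_small, bowl, scoop, jar_lid, tin above 0.012 m or angle between any of jar_large, jar_small, bowl, scoop, jar_lid, tin's own z axis and vertical above 0.5 rad).
It fails at once if the lid that was already shut is raised (value of joint lid_walnut above 0.08 rad).
It fails at once if a lid or the tray's front is pinched between the fingers (both of its faces touched at once) ((contact force between the fingers and lid_almond_c0 above 1 N and contact force between the fingers and lid_almond_c1 above 1 N) or (contact force between the fingers and lid_hazel_c0 above 1 N and contact force between the fingers and lid_hazel_c1 above 1 N) or (contact force between the fingers and lid_walnut_c0 above 1 N and contact force between the fingers and lid_walnut_c1 above 1 N) or (contact force between the fingers and tray_c0 above 1 N and contact force between the fingers and tray_c1 above 1 N)).
It fails at once if a lid or the tray's front is pushed with a part of the robot other than the fingers (contact force between the arm and lid_almond_c0 above 2 N or contact force between the arm and lid_hazel_c0 above 2 N or contact force between the arm and lid_walnut_c0 above 2 N or contact force between the arm and tray_c0 above 2 N).
It also fails if it takes over 72 s, if anything falls off the work surface, if the arm or the gripper's body presses on something with over 40 N, if the wrist force passes 120 N, or if a joint passes its speed limit or range.

ROBOT

A 7-joint arm with a two-finger parallel gripper is mounted at the origin on the work surface. World frame = base frame: x ahead of the robot, y to its left, z up, the work surface at z = 0. Lengths are in m, angles in rad, forces in N, time in s.
With the tool pointing down it reaches from about 0.425 to 0.925 m from the base axis. Payload 6.8 kg.
Tool frame: the origin (TCP) lies on the mounting face of the last link; the fingertips stand 173 mm ahead of it and the grasp point (between the pads) lies 155 mm ahead of it; z points along the fingers, y is the direction in which the jaws open and shut (so a half turn about z gives the same grasp; the last joint's range is limited). The gripper opens to 85 mm and grips with 20 to 120 N. Pads are 22 mm wide; open, the fingers measure 114 mm over their backs; the gripper's body (76 mm by 85 mm) begins 54 mm behind the grasp point. The pads swing forward as they close: fully open they stand 13 mm farther back than shut.
Start: joints at [-1.301, 0.477, 0.022, 1.555, -0.011, 1.109, -0.083], TCP at [0.249, 0.627, 0.405] pointing down, gripper open.
Joint ranges: [-2.96, 2.96], [-0.34, 2.1], [-1.41, 1.46], [0.24, 2.44], [-1.37, 4.51], [0.17, 1.92], [-2.96, 2.96]. Speed limits (rad/s): [2.39, 2.39, 3.14, 3.14, 3.14, 3.14, 3.14].

INTERFACE

Orientations are given as a unit quaternion [w, x, y, z].
In Python, from station import sensors, read_camera, bot gives the robot as it stands. The module is installed in compiled form; this text tells all that it offers.
- The arm moves only by the tool play_rows, never from a script. Its argument "commands" is a list of rows, each a list of 4 numbers: the shift along the tool's x, y, z in m, then the turn about the tool's z in degrees. A call has 1 to 20 rows; each row shifts and turns the commanded pose from where the row before left it, along the tool's axes as they then stand; what a row does not reach is not made up. A row lasts 1/10 s, in which the tool goes at most 50 mm and 8.59 degrees, less where a joint would pass 70% of its speed; a pose out of reach is approached as far as the arm can. A call with a gripper value outside its range is refused whole. "claw" is the finger opening in m, from 0 to 0.0854, set as the call begins (left out, the last holds). The fingers move at their own pace and stop on an object; "force" is the grip in N (left out, the last holds). Time passes only in rows, so rows that do not move let the fingers close. It gives the time, the measured TCP pose, the force and the opening at its end, in the units of the state.
- sensors.get_obs(): the state, without advancing time (a new reading comes with each control period).
- read_camera(name): name is "scene" or "top" or "wrist"; returns a dict with "frame" (400x640x3 uint8, blue, green, red), "depth" (400x640 float32, m along the optical axis (not along the pixel's ray), 0 where there is no reading), "fx", "fy", "cx", "cy" (pixels), "distortion" ([k1, k2, p1, p2, k3] as OpenCV has them; the pictures are not rectified), "rvec" (rotation vector, rad) and "tvec" (3), from world to camera coordinates, as OpenCV has them; the wrist camera has in their place "T_tool_cam" (4x4, takes a point from camera to tool coordinates, whose origin is the TCP and whose axes are the flange's). Camera axes: x right, y down, z forward; pixel columns grow to the right and rows downward; lengths in m; the calibration is good to about 2 mm. A picture is of the moment at which its call begins: read the wrist's pose just before it.
- bot.hand_in(): hands the job in, once; it reports no verdict.
The state is a dict: "t": time; "q": joint angles; "joint_vel": joint speeds; "joint_torque": joint torques, N m; "eef_pos": TCP position; "tool_rot": TCP orientation; "contact_force": force on the tool from outside, world axes, zero at the start; "torque": the same for the moment, N m; "gripper_width": opening from 0.0 (shut) to 1.0 (fully open).
Only numpy, scipy, OpenCV 4.12 (cv2) and the standard library are available. Lean on these libraries where they do the work, as an engineer would, in place of code of your own. Each camera call takes 0.05 s, during which the arm holds its last target.

## Working session

There is one attempt and no reset: what is moved stays moved. The work goes in short steps, Python scripts to look and compute and a tool call to move; the robot and the scene stay as the last step left them, time stands still between calls to the robot, and variables do not carry over. Pictures are saved under pics/ and viewed, and the job is handed in when it is done.

Besides the shell and the picture viewer there is one more tool, called after "Emit:" as a command line: name --pt "numbers of a row" for each row, then --argument value for the rest. play_rows: Moves the arm, as the interface text tells. Its arguments: {"type":"object","properties":{"commands":{"type":"array"},"claw":{"type":"number"},"force":{"type":"number"}},"required":["commands"]}

```bash
mkdir -p pics; python3 - <<'E'
from station import sensors, read_camera, bot
import cv2,numpy as np
o=sensors.get_obs();print({k:np.round(v,3) for k,v in o.items()})
for n in ["scene","top","wrist"]:
    c=read_camera(n);cv2.imwrite(f"pics/a_{n}.png",c["frame"]);np.savez(f"a_{n}.npz",**c)
    print(n,{k:np.round(v,3) for k,v in c.items() if k not in("frame","depth")})
E
```

```text
{'t': np.float64(0.0), 'q': array([-1.301,  0.478,  0.022,  1.556, -0.011,  1.109, -0.083]), 'joint_vel': array([ 0.   ,  0.001, -0.001, -0.   ,  0.001,  0.001,  0.001]), 'joint_torque': array([-0.0000e+00, -5.9644e+01,  1.6080e+00, -2.8119e+01,  1.3000e-02,
        9.0000e-03,  0.0000e+00]), 'eef_pos': array([0.249, 0.627, 0.404]), 'tool_rot': array([-0.   ,  0.188,  0.982, -0.001]), 'contact_force': array([-0.   , -0.098,  0.335]), 'torque': array([-0.04 , -0.046,  0.036]), 'gripper_width': np.float64(1.0)}
scene {'fx': np.float64(371.345), 'fy': np.float64(371.345), 'cx': np.float64(322.629), 'cy': np.float64(200.995), 'distortion': array([0.027, 0.   , 0.   , 0.   , 0.   ]), 'rvec': array([ 2.218,  1.377, -0.414]), 'tvec': array([-0.175, -0.282,  1.382])}
top {'fx': np.float64(510.313), 'fy': np.float64(510.313), 'cx': np.float64(317.694), 'cy': np.float64(206.352), 'distortion': array([-0.144,  0.   ,  0.   ,  0.   ,  0.   ]), 'rvec': array([ 2.162, -2.17 ,  0.139]), 'tvec': array([-0.031,  0.454,  1.594])}
wrist {'fx': np.float64(349.548), 'fy': np.float64(349.548), 'cx': np.float64(319.791), 'cy': np.float64(196.446), 'distortion': array([-0.055,  0.   ,  0.   ,  0.   ,  0.   ]), 'T_tool_cam': array([[-0.   , -0.965, -0.262,  0.067],
       [ 1.   , -0.   , -0.   ,  0.001],
       [ 0.   , -0.262,  0.965,  0.031],
       [ 0.   ,  0.   ,  0.   ,  1.   ]])}
```

```bash
ls -la
```

```text
total 5280
drwxr-xr-x  3 agent agent    4096 Dec  7 16:00 .
drwxr-xr-x 23 root  root     4096 Dec  7 16:00 ..
-rw-r--r--  1 agent agent 1794302 Dec  7 16:00 a_scene.npz
-rw-r--r--  1 agent agent 1794302 Dec  7 16:00 a_top.npz
-rw-r--r--  1 agent agent 1794154 Dec  7 16:00 a_wrist.npz
drwxr-xr-x  2 agent agent    4096 Dec  7 16:00 pics
```

View pics/a_scene.png

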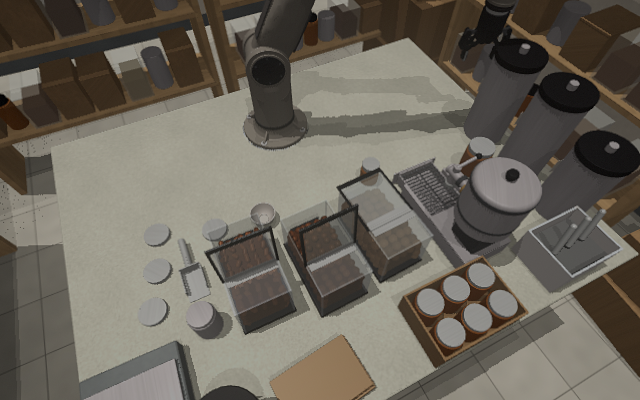

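View pics/a_top.png

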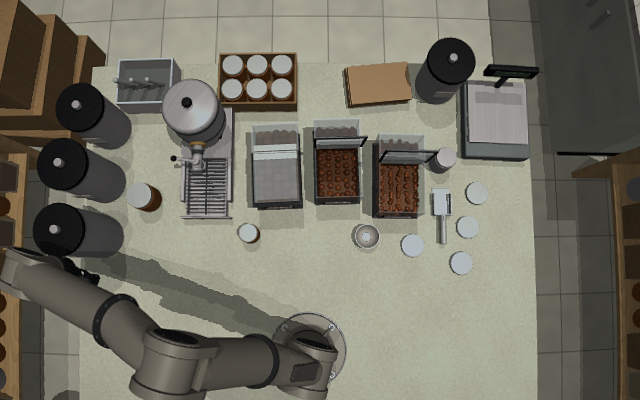

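View pics/a_wrist.png

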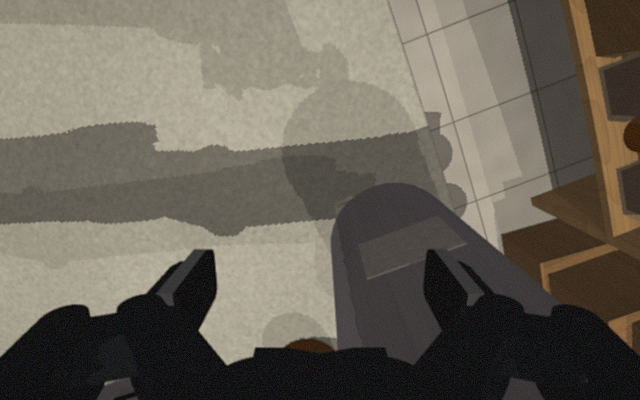

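```bash
cat > h.py <<'E'
import numpy as np,cv2
def load(n):
    return dict(np.load(n+".npz"))
def Tcw(c):
    R=cv2.Rodrigues(c["rvec"])[0]; t=np.array(c["tvec"]).reshape(3); return R,t
def ray(c,uv):
    K=np.array([[c["fx"],0,c["cx"]],[0,c["fy"],c["cy"]],[0,0,1.]])
    p=cv2.undistortPoints(np.array(uv,float).reshape(-1,1,2),K,c["distortion"]).reshape(-1,2)
    return np.c_[p,np.ones(len(p))]
def onplane(c,uv,z):
    R,t=Tcw(c); d=ray(c,uv)@R; o=-R.T@t
    s=(z-o[2])/d[:,2]; return o+s[:,None]*d
def bydepth(c,uv):
    R,t=Tcw(c); uv=np.array(uv).reshape(-1,2); z=np.array([c["depth"][v,u] for u,v in uv.astype(int)])
    return (ray(c,uv)*z[:,None]-t)@R
def cloud(c,box):
    u0,v0,u1,v1=box; U,V=np.meshgrid(np.arange(u0,u1),np.arange(v0,v1))
    uv=np.c_[U.ravel(),V.ravel()]; P=bydepth(c,uv); ok=np.array([c["depth"][v,u]>0 for u,v in uv]); return uv[ok],P[ok]
def proj(c,P):
    K=np.array([[c["fx"],0,c["cx"]],[0,c["fy"],c["cy"]],[0,0,1.]])
    return cv2.projectPoints(np.array(P,float).reshape(-1,3),c["rvec"],c["tvec"],K,c["distortion"])[0].reshape(-1,2)
E
python3 - <<'E'
from h import *
for n,(x0,y0,x1,y1),s,o in [("a_top",(235,110,495,285),3,"b1"),("a_top",(120,120,280,250),4,"b2"),("a_scene",(140,150,440,340),2.6,"b3"),("a_scene",(380,130,560,290),4,"b4")]:
    f=load(n)["frame"][y0:y1,x0:x1]
    cv2.imwrite(f"pics/{o}.png",cv2.resize(f,None,fx=s,fy=s,interpolation=cv2.INTER_CUBIC))
E
```

```text
(no output)
```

View pics/b1.png

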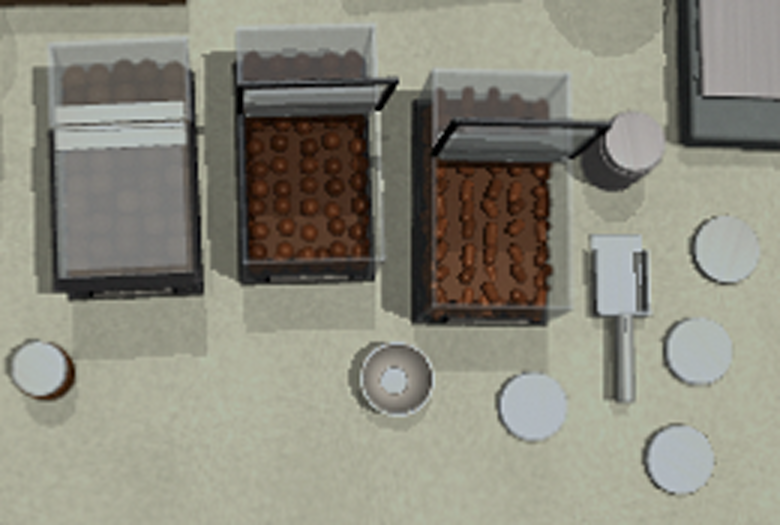

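View pics/b2.png

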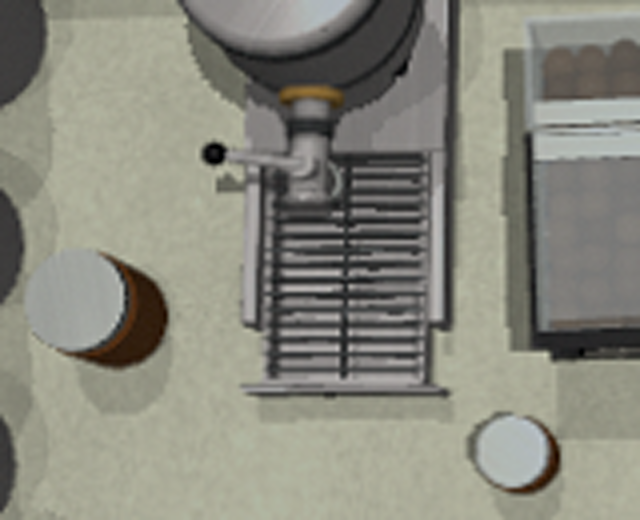

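View pics/b3.png

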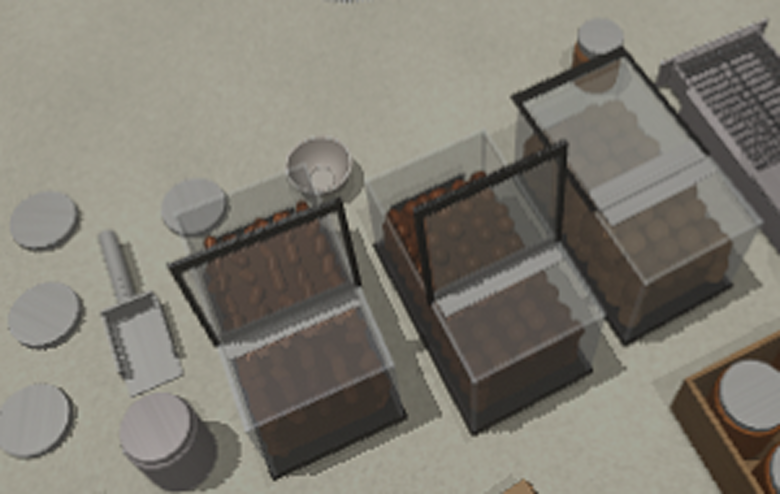

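View pics/b4.png

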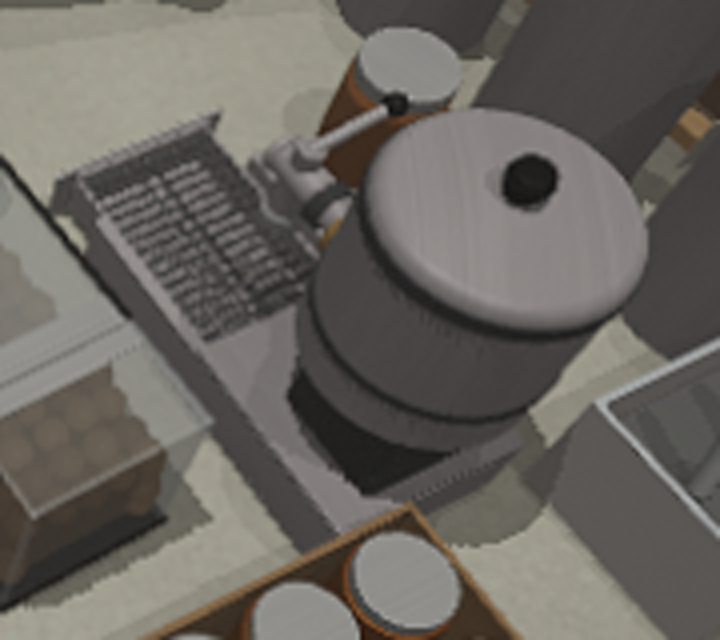

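```bash
python3 - <<'E'
from h import *
np.set_printoptions(precision=4,suppress=True)
t=load("a_top");s=load("a_scene")
B1=lambda u,v:(235+u/3,110+v/3); B2=lambda u,v:(120+u/4,120+v/4); B3=lambda u,v:(140+u/2.6,150+v/2.6); B4=lambda u,v:(380+u/4,130+v/4)
K=lambda c:None
def tri(uvt,uvs):
    A=[];
    Rt,tt=Tcw(t);Rs,ts=Tcw(s)
    a=ray(t,[uvt])[0][:2];b=ray(s,[uvs])[0][:2]
    P=cv2.triangulatePoints(np.c_[Rt,tt],np.c_[Rs,ts],a.reshape(2,1),b.reshape(2,1)).ravel();P=P[:3]/P[3]
    e1=proj(t,P)[0]-uvt;e2=proj(s,P)[0]-uvs
    return P,np.hypot(*e1),np.hypot(*e2)
print("bin tops z.15 BL BR FL FR")
print("walnut",onplane(t,[B1(50,43),B1(188,39),B1(56,277),B1(198,275)],.15))
print("hazel",onplane(t,[B1(237,28),B1(375,28),B1(240,263),B1(378,263)],.15))
print("almond",onplane(t,[B1(430,71),B1(568,71),B1(427,307),B1(569,308)],.15))
for n,a,b in [("hz L",B1(237,83),B3(565,146)),("hz R",B1(397,80),B3(416,208)),("al L",B1(452,124),B3(342,204)),("al R",B1(608,124),B3(172,265)),
  ("tray L",B2(243,387),B4(218,113)),("tray R",B2(450,391),B4(55,185)),("hz hingeL",B1(243,113),B3(565,246)),("al hingeR",B1(570,160),B3(218,345)),("wal hinge L",B1(52,128),B3(705,158))]:
    print(n,*tri(a,b))
print("tray edge z.056",onplane(t,[B2(243,390),B2(450,394)],.056))
print("base front z.066",onplane(t,[B2(244,327),B2(450,327)],.066))
print("jars",onplane(t,[B2(510,453)],.085),onplane(t,[B2(77,302)],.115))
print("bowl",onplane(t,[B1(396,380)],.04),"lid",onplane(t,[B1(532,407),B1(680,459)],.014),"tin",onplane(t,[B1(635,140)],.104))
print("scoop",onplane(t,[B1(622,275),B1(627,402)],.03))
# depth points
print("depth tray",bydepth(t,[B2(345,390),B2(260,390),B2(430,392)]))
print("knob",bydepth(t,[B2(213,153)]), bydepth(t,[B2(310,185)]))
E
```

```text
bin tops z.15 BL BR FL FR
walnut [[0.6878 0.1656 0.15  ]
 [0.6912 0.0273 0.15  ]
 [0.4515 0.1564 0.15  ]
 [0.453  0.0172 0.15  ]]
hazel [[ 0.7024 -0.0218  0.15  ]
 [ 0.7025 -0.1604  0.15  ]
 [ 0.4647 -0.0239  0.15  ]
 [ 0.4644 -0.1594  0.15  ]]
almond [[ 0.6582 -0.2148  0.15  ]
 [ 0.6589 -0.3547  0.15  ]
 [ 0.4207 -0.2069  0.15  ]
 [ 0.4192 -0.3477  0.15  ]]
hz L [ 0.6069 -0.0205  0.3022] 0.2092314979596249 0.2525761676980168
hz R [ 0.6084 -0.162   0.3085] 0.6961842284469406 0.882595235407548
al L [ 0.5711 -0.2126  0.2955] 0.5572400523576128 0.6958646752403745
al R [ 0.569  -0.3529  0.3058] 0.364117892308059 0.4777773152745858
tray L [0.4201 0.4    0.0471] 0.33017931099921194 0.31228451772557564
tray R [0.419  0.2392 0.0408] 1.41533515729027 1.3723941204869017
hz hingeL [ 0.6209 -0.0212  0.1398] 2.4086692456649956 2.8070380822886962
al hingeR [ 0.5699 -0.354   0.1404] 0.5463692336817608 0.6805120149067166
wal hinge L [0.6017 0.163  0.1462] 0.14791219581861523 0.16326737345066103
tray edge z.056 [[0.4163 0.3968 0.056 ]
 [0.4128 0.233  0.056 ]]
base front z.066 [[0.4648 0.3947 0.066 ]
 [0.4642 0.2322 0.066 ]]
jars [[0.3648 0.1818 0.085 ]] [[0.4783 0.5129 0.115 ]]
bowl [[ 0.3557 -0.1872  0.04  ]] lid [[ 0.3275 -0.3353  0.014 ]
 [ 0.2703 -0.495   0.014 ]] tin [[ 0.5983 -0.433   0.104 ]]
scoop [[ 0.467  -0.4332  0.03  ]
 [ 0.3312 -0.4345  0.03  ]]
depth tray [[0.4162 0.3158 0.0554]
 [0.4164 0.3836 0.0543]
 [0.4162 0.2519 0.037 ]]
knob [[0.5662 0.3755 0.2394]] [[0.5508 0.3148 0.1985]]
```

```bash
python3 - <<'E'
from h import *
np.set_printoptions(precision=3,suppress=True)
t=load("a_top")
print(bydepth(t,[(30,230),(60,205),(60,225),(90,230),(100,240),(75,255),(80,275),(120,290),(55,165),(85,165)]))
E
```

```text
[[ 0.432  1.367 -0.745]
 [ 0.424  0.662  0.323]
 [ 0.371  0.661  0.32 ]
 [ 0.362  0.599  0.265]
 [ 0.338  0.603  0.185]
 [ 0.293  0.653  0.24 ]
 [ 0.239  0.589  0.341]
 [ 0.186  0.608  0.001]
 [ 0.53   0.673  0.343]
 [ 0.534  0.599  0.318]]
```

```bash
python3 - <<'E'
from h import *
c=load("a_top");f=c["frame"][190:400,0:200];cv2.imwrite("pics/c1.png",cv2.resize(f,None,fx=2.8,fy=2.8))
f=load("a_scene")["frame"][0:170,380:640];cv2.imwrite("pics/c2.png",cv2.resize(f,None,fx=3,fy=3))
E
```

Emit:
play_rows --pt "-0.0125 -0.021 0 0" --pt "-0.0125 -0.021 0 0" --pt "-0.0125 -0.021 0 0" --pt "-0.0125 -0.021 0 0" --pt "-0.0125 -0.021 0 0" --pt "-0.0125 -0.021 0 0" --pt "-0.0125 -0.021 0 0" --pt "-0.0125 -0.021 0 0" --pt "-0.0125 -0.021 0 0" --pt "-0.0125 -0.021 0 0" --pt "0 0 0 -5.4" --pt "0 0 0 -5.4" --pt "0 0 0 -5.4" --pt "0 0 0 -5.5" --pt "0 0 0 0" --claw 0

```text
t: 1.65
eef_pos: [0.2877, 0.386, 0.4046]
tool_rot: [-0.0, -0.001, 1.0, -0.0]
contact_force: [0.3, 0.4, 0.5]
gripper_width: -0.003
```

Emit:
play_rows --pt "-0.012 -0.0117 0 0" --pt "-0.012 -0.0117 0 0" --pt "-0.012 -0.0117 0 0" --pt "-0.012 -0.0117 0 0" --pt "-0.012 -0.0117 0 0" --pt "-0.012 -0.0117 0 0" --pt "0 0 0.025 0" --pt "0 0 0.025 0" --pt "0 0 0.025 0" --pt "0 0 0.025 0" --pt "0 0 0.025 0" --pt "0 0 0.025 0" --pt "0 0 0.025 0" --pt "0 0 0.024 0" --pt "0 0 0 0" --pt "0 0 0 0"

```text
t: 3.25
eef_pos: [0.3598, 0.316, 0.2058]
tool_rot: [-0.0, 0.0, 1.0, -0.0]
contact_force: [0.2, -0.2, -0.3]
gripper_width: 0.0
```

```bash
python3 - <<'E'
from station import read_camera,sensors
from h import *
print({k:np.round(v,3) for k,v in sensors.get_obs().items() if k in("eef_pos","contact_force","q","t")})
c=read_camera("wrist");cv2.imwrite("pics/d1.png",c["frame"])
c=read_camera("top");cv2.imwrite("pics/d2.png",cv2.resize(c["frame"][100:300,100:400],None,fx=2.6,fy=2.6))
E
```

```text
{'t': np.float64(3.25), 'q': array([-0.91 ,  0.467,  0.071,  2.167, -0.065,  0.51 ,  0.781]), 'eef_pos': array([0.36 , 0.316, 0.206]), 'contact_force': array([ 0.166, -0.208, -0.288])}
```

View pics/d1.png

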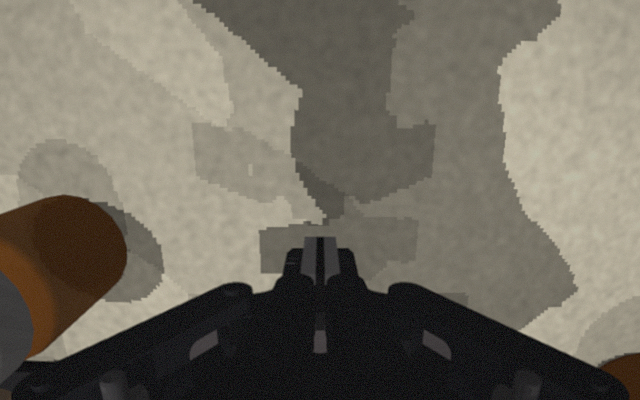

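View pics/d2.png

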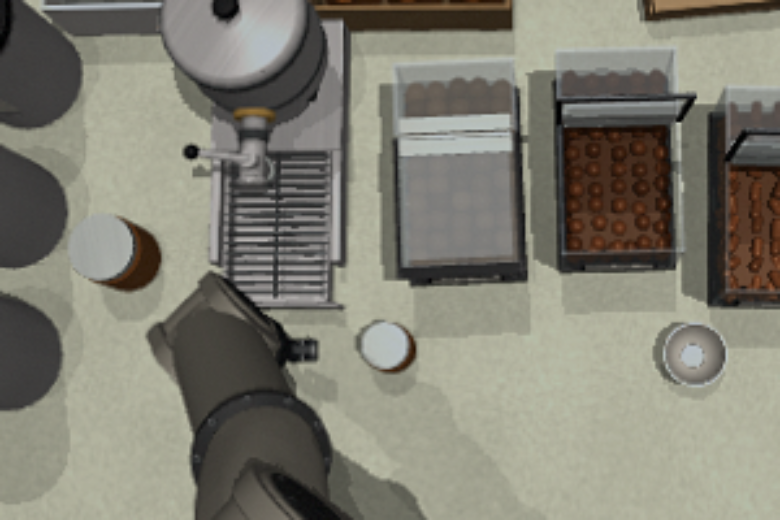

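Emit:
play_rows --pt "-0.01 0 0 0" --pt "-0.01 0 0 0" --pt "-0.01 0 0 0" --pt "-0.01 0 0 0" --pt "-0.01 0 0 0" --pt "-0.01 0 0 0" --pt "-0.01 0 0 0" --pt "-0.01 0 0 0" --pt "0 0 0 0"

```text
t: 4.25
eef_pos: [0.4416, 0.3158, 0.2057]
tool_rot: [0.001, 0.0, 1.0, 0.0]
contact_force: [-0.2, 0.4, -0.2]
gripper_width: -0.002
```

Emit:
play_rows --pt "-0.004 0 0 0" --pt "-0.004 0 0 0" --pt "0 0 0 0"

```text
t: 4.55
eef_pos: [0.4481, 0.316, 0.2056]
tool_rot: [0.0, -0.0, 1.0, 0.0]
contact_force: [-0.4, 0.5, 0.6]
gripper_width: 0.003
```

Emit:
play_rows --pt "-0.002 0 0 0" --pt "-0.002 0 0 0" --pt "0 0 0 0"

```text
t: 4.85
eef_pos: [0.4519, 0.316, 0.2056]
tool_rot: [-0.0, -0.0, 1.0, -0.0]
contact_force: [-0.8, -0.8, 0.3]
gripper_width: 0.0
```

Emit:
play_rows --pt "-0.002 0 0 0" --pt "-0.002 0 0 0"

```text
t: 5.05
eef_pos: [0.4557, 0.3161, 0.2056]
tool_rot: [-0.0, -0.001, 1.0, -0.0]
contact_force: [-2.7, -0.5, 0.3]
gripper_width: 0.004
```

Emit:
play_rows --pt "-0.002 0 0 0" --pt "-0.002 0 0 0"

```text
t: 5.25
eef_pos: [0.4598, 0.316, 0.2056]
tool_rot: [-0.0, -0.0, 1.0, -0.0]
contact_force: [-2.4, -0.3, 0.1]
gripper_width: 0.004
```

```bash
python3 - <<'E'
from station import read_camera,sensors
from h import *
print({k:np.round(v,3) for k,v in sensors.get_obs().items() if k in("eef_pos","contact_force","q","t")})
c=read_camera("scene");cv2.imwrite("pics/e1.png",cv2.resize(c["frame"][120:280,380:560],None,fx=4,fy=4))
c=read_camera("top");cv2.imwrite("pics/e2.png",cv2.resize(c["frame"][120:260,120:280],None,fx=4,fy=4))
E
```

```text
{'t': np.float64(5.25), 'q': array([-0.771,  0.556,  0.073,  1.985, -0.068,  0.603,  0.919]), 'eef_pos': array([0.46 , 0.316, 0.206]), 'contact_force': array([-2.416, -0.334,  0.056])}
```

View pics/e1.png

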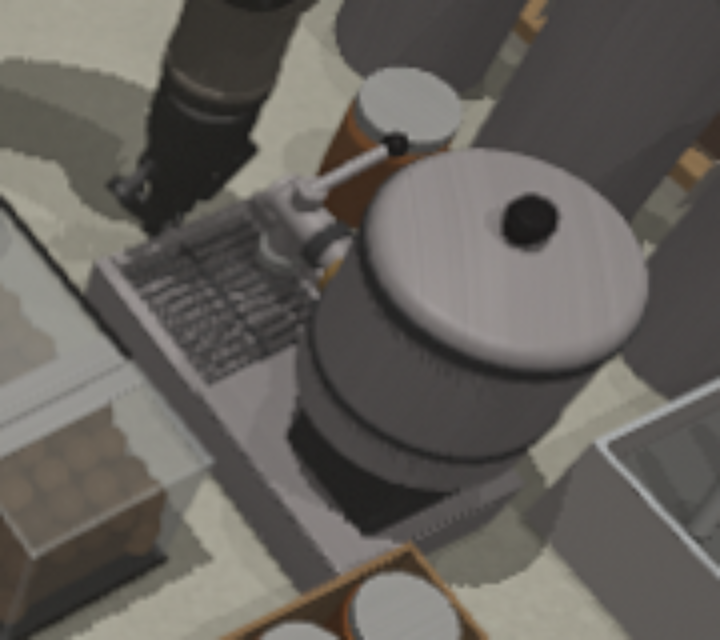

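View pics/e2.png

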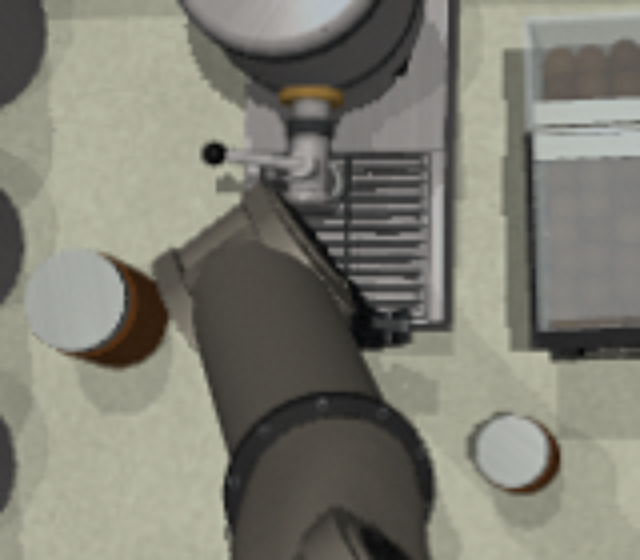

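Emit:
play_rows --pt "-0.002 0 0 0" --pt "-0.001 0 0 0"

```text
t: 5.55
eef_pos: [0.4608, 0.3163, 0.2056]
tool_rot: [-0.003, -0.001, 1.0, -0.001]
contact_force: [-14.6, -1.9, 10.9]
gripper_width: 0.004
```

Emit:
play_rows --pt "-0.001 0 0 0" --pt "-0.001 0 0 0"

```text
t: 5.75
eef_pos: [0.4613, 0.3164, 0.2055]
tool_rot: [-0.004, -0.001, 1.0, -0.001]
contact_force: [-19.0, -1.3, 15.2]
gripper_width: 0.003
```

Emit:
play_rows --pt "0.01 0 0 0" --pt "0.02 0 0 0" --pt "0.02 0 0 0" --pt "0.02 0 0 0" --pt "0.005 0 -0.03 0" --pt "0 0 -0.03 0" --pt "0 0 -0.03 0" --pt "0 0 -0.03 0" --pt "0 0 -0.03 0" --pt "0 0 -0.03 0" --pt "0 0 -0.03 0" --pt "0 0 -0.03 0" --pt "0 0 -0.03 0" --pt "0 0 -0.03 0" --pt "0 0 -0.03 0" --pt "0 0 -0.03 0" --pt "0 0 -0.03 0" --pt "0 0 0 0"

```text
t: 7.55
eef_pos: [0.3907, 0.316, 0.6006]
tool_rot: [0.004, 0.0, 1.0, 0.004]
contact_force: [-0.3, -0.0, 0.2]
gripper_width: -0.002
```

Emit:
play_rows --pt "-0.0176 -0.024 0 0" --pt "-0.0176 -0.024 0 0" --pt "-0.0176 -0.024 0 0" --pt "-0.0176 -0.024 0 0" --pt "-0.0176 -0.024 0 0" --pt "-0.0176 -0.024 0 0" --pt "-0.0176 -0.024 0 0" --pt "-0.0176 -0.024 0 0" --pt "-0.0176 -0.024 0 0" --pt "-0.0176 -0.024 0 0" --pt "-0.0176 -0.024 0 0" --pt "-0.0176 -0.024 0 0" --pt "-0.0176 -0.024 0 0" --pt "-0.0176 -0.024 0 0" --pt "-0.0176 -0.024 0 0" --pt "-0.0176 -0.024 0 0" --pt "-0.0176 -0.024 0 0" --pt "0 0 0 0"

```text
t: 9.35
eef_pos: [0.6903, -0.0962, 0.5942]
tool_rot: [-0.0, 0.003, 1.0, -0.002]
contact_force: [0.0, -0.9, -0.7]
gripper_width: -0.0
```

```bash
python3 - <<'E'
from station import read_camera,sensors
from h import *
print({k:np.round(v,3) for k,v in sensors.get_obs().items() if k in("eef_pos","contact_force","q","t","tool_rot")})
c=read_camera("scene");cv2.imwrite("pics/f1.png",c["frame"])
c=read_camera("wrist");cv2.imwrite("pics/f2.png",c["frame"])
c=read_camera("top");cv2.imwrite("pics/f3.png",c["frame"])
f=onplane(c,[(120+243/4,120+327/4)],.066)
E
```

```text
{'t': np.float64(9.35), 'q': array([-0.25 ,  0.446,  0.475,  1.242, -0.195,  1.498,  1.764]), 'eef_pos': array([ 0.69 , -0.096,  0.594]), 'tool_rot': array([-0.   ,  0.003,  1.   , -0.002]), 'contact_force': array([ 0.029, -0.898, -0.724])}
```

View pics/f1.png

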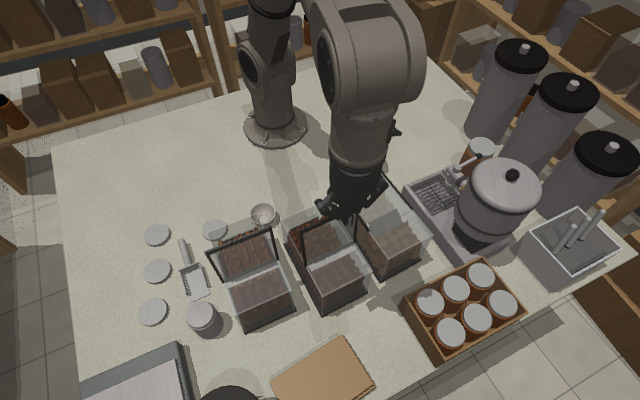

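View pics/f2.png

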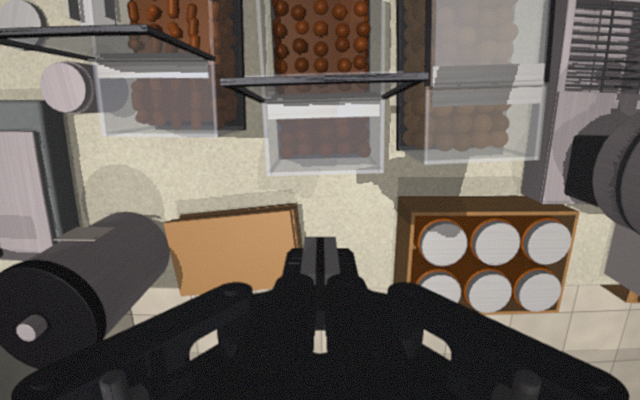

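View pics/f3.png

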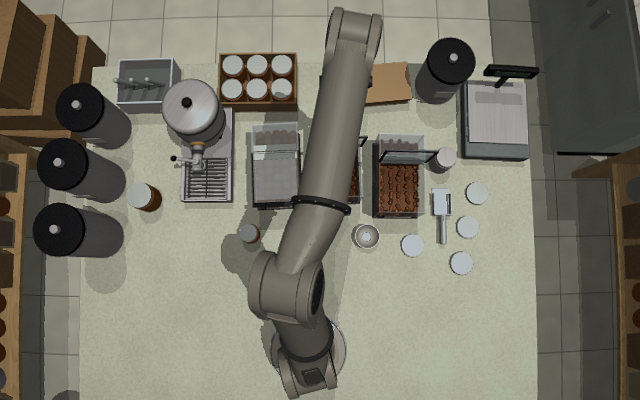

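```bash
cat >> h.py <<'E'
def wristcast(c,uv,z,pos,q):
    from scipy.spatial.transform import Rotation as Ro
    R=Ro.from_quat([q[1],q[2],q[3],q[0]]).as_matrix(); T=np.array(c["T_tool_cam"])
    d=ray(c,uv)@T[:3,:3].T@R.T; o=R@T[:3,3]+pos
    s=(z-o[2])/d[:,2]; return o+s[:,None]*d
E
python3 - <<'E'
from station import read_camera,sensors
from h import *
np.set_printoptions(precision=4,suppress=True)
o=sensors.get_obs();c=read_camera("wrist")
f=lambda uv,z:print(z,wristcast(c,uv,z,o["eef_pos"],o["tool_rot"]))
f([(225,82),(428,77)],.31); f([(2,36),(214,58)],.31)
f([(272,113),(386,113),(268,174),(384,172)],.155)
f([(101,75),(212,75),(104,134),(215,134)],.155)
E
```

```text
0.31 [[ 0.6091 -0.1573  0.31  ]
 [ 0.6056 -0.0154  0.31  ]]
0.31 [[ 0.5736 -0.3175  0.31  ]
 [ 0.593  -0.164   0.31  ]]
0.155 [[ 0.6351 -0.1457  0.155 ]
 [ 0.6349 -0.0151  0.155 ]
 [ 0.7062 -0.1529  0.155 ]
 [ 0.7037 -0.0143  0.155 ]]
0.155 [[ 0.5905 -0.3407  0.155 ]
 [ 0.5929 -0.212   0.155 ]
 [ 0.6574 -0.3468  0.155 ]
 [ 0.6586 -0.2131  0.155 ]]
```

```bash
cat > arc.py <<'E'
import numpy as np,sys
hx,r,off,x0,z0=map(float,sys.argv[1:6])
px,pz=x0,z0
for th in np.linspace(1.5,0,13):
    X=hx-r*np.cos(th)+.0045*np.sin(th)+off; Z=.15+r*np.sin(th)+.0045*np.cos(th)+.173
    print(round(th,2),"abs %.4f %.4f"%(X,Z),"row [%.4f,0,%.4f,0]"%(-(X-px),-(Z-pz))); px,pz=X,Z
E
python3 arc.py .613 .125 .008 .645 .448
```

```text
1.5 abs 0.6166 0.4480 row [0.0284,0,-0.0000,0]
1.38 abs 0.6011 0.4465 row [0.0156,0,0.0015,0]
1.25 abs 0.5859 0.4430 row [0.0152,0,0.0034,0]
1.12 abs 0.5712 0.4377 row [0.0147,0,0.0053,0]
1.0 abs 0.5572 0.4306 row [0.0139,0,0.0071,0]
0.88 abs 0.5443 0.4218 row [0.0129,0,0.0088,0]
0.75 abs 0.5326 0.4115 row [0.0117,0,0.0103,0]
0.62 abs 0.5223 0.3998 row [0.0103,0,0.0117,0]
0.5 abs 0.5135 0.3869 row [0.0088,0,0.0129,0]
0.38 abs 0.5063 0.3730 row [0.0071,0,0.0139,0]
0.25 abs 0.5010 0.3583 row [0.0053,0,0.0147,0]
0.12 abs 0.4975 0.3430 row [0.0035,0,0.0152,0]
0.0 abs 0.4960 0.3275 row [0.0015,0,0.0155,0]
```

Emit:
play_rows --pt "0 0.001 0.025 0" --pt "0 0.001 0.025 0" --pt "0 0.001 0.025 0" --pt "0 0.001 0.025 0" --pt "0 0.001 0.025 0" --pt "0 0 0.021 0" --pt "0.01 0 0 0" --pt "0.01 0 0 0" --pt "0.01 0 0 0" --pt "0.01 0 0 0" --pt "0 0 0 0"

```text
t: 10.65
eef_pos: [0.648, -0.0872, 0.4512]
tool_rot: [0.001, -0.0, 1.0, 0.0]
contact_force: [-0.1, -0.6, 1.0]
gripper_width: -0.001
```

Starts behind the lid, no contact. First part of the arc.

Emit:
play_rows --pt "0.01 0 0.001 0" --pt "0.01 0 0.001 0" --pt "0.011 0 0.001 0" --pt "0.0075 0 0.0005 0" --pt "0.0075 0 0.001 0" --pt "0.0075 0 0.0015 0" --pt "0.0075 0 0.002 0" --pt "0.0075 0 0.0025 0" --pt "0.0075 0 0.003 0"

```text
t: 11.55
eef_pos: [0.5728, -0.0869, 0.436]
tool_rot: [0.0, -0.0, 1.0, -0.0]
contact_force: [2.4, -1.3, -0.4]
gripper_width: 0.0
```

```bash
python3 - <<'E'
from station import read_camera,sensors
from h import *
print({k:np.round(v,3) for k,v in sensors.get_obs().items() if k in("eef_pos","contact_force","t","tool_rot")})
c=read_camera("scene");cv2.imwrite("pics/g1.png",cv2.resize(c["frame"][140:340,180:440],None,fx=3,fy=3))
E
```

```text
{'t': np.float64(11.55), 'eef_pos': array([ 0.573, -0.087,  0.436]), 'tool_rot': array([ 0., -0.,  1., -0.]), 'contact_force': array([ 2.378, -1.295, -0.405])}
```

View pics/g1.png

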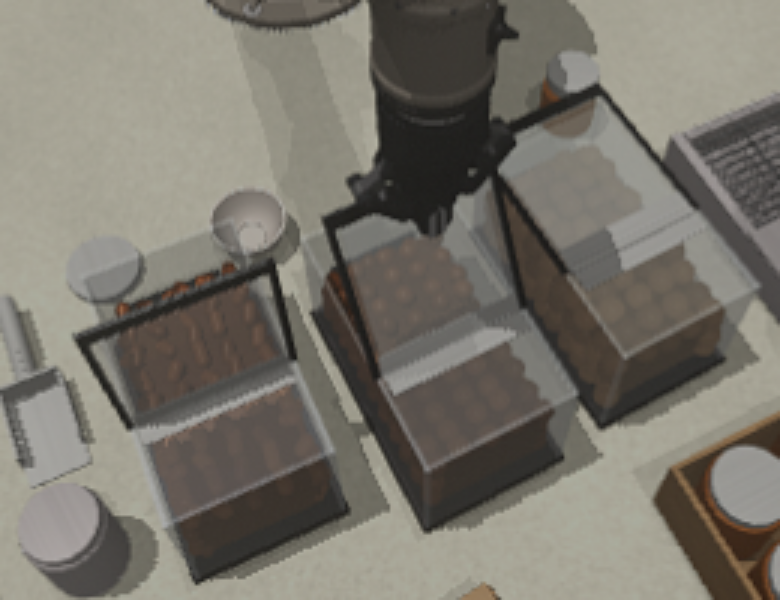

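Emit:
play_rows --pt "0.0079 0 0.003 0" --pt "0.0079 0 0.003 0" --pt "0.0065 0 0.0044 0" --pt "0.0065 0 0.0044 0" --pt "0.0059 0 0.0052 0" --pt "0.0058 0 0.0051 0" --pt "0.0051 0 0.0059 0" --pt "0.0051 0 0.0058 0" --pt "0.0044 0 0.0065 0" --pt "0.0044 0 0.0065 0" --pt "0.0035 0 0.007 0" --pt "0.0035 0 0.007 0"

```text
t: 12.8
eef_pos: [0.5065, -0.087, 0.3718]
tool_rot: [-0.0, -0.0, 1.0, -0.0]
contact_force: [1.5, 0.2, 0.4]
gripper_width: 0.004
```

Emit:
play_rows --pt "0.0026 0 0.0074 0" --pt "0.0026 0 0.0074 0" --pt "0.0017 0 0.0076 0" --pt "0.0017 0 0.0076 0" --pt "0.0008 0 0.006 0" --pt "0 0 0.004 0"

```text
t: 13.4
eef_pos: [0.4971, -0.0868, 0.3316]
tool_rot: [-0.001, -0.0, 1.0, 0.0]
contact_force: [-1.3, -0.7, 1.2]
gripper_width: 0.003
```

Emit:
play_rows --pt "0 0 0.003 0" --pt "0 0 0.001 0"

```text
t: 13.6
eef_pos: [0.4972, -0.0868, 0.328]
tool_rot: [-0.001, -0.0, 1.0, 0.0]
contact_force: [-2.8, 0.2, 6.3]
gripper_width: -0.0
```

Emit:
play_rows --pt "0 0 0.001 0" --pt "0 0 0.001 0"

```text
t: 13.8
eef_pos: [0.4973, -0.087, 0.3277]
tool_rot: [-0.001, -0.0, 1.0, 0.001]
contact_force: [-11.2, 1.4, 26.1]
gripper_width: -0.002
```

Emit:
play_rows --pt "0 0 -0.008 0" --pt "0 0 -0.026 0" --pt "0 0 -0.026 0" --pt "0 0 -0.026 0" --pt "0 0 -0.026 0" --pt "0 0 -0.026 0" --pt "0 0 -0.026 0" --pt "0 0 -0.026 0" --pt "0 0 -0.026 0" --pt "0 0 0 0"

```text
t: 14.8
eef_pos: [0.4981, -0.0873, 0.5462]
tool_rot: [0.003, -0.0, 1.0, 0.0]
contact_force: [-0.2, -0.2, -0.4]
gripper_width: 0.001
```

Emit:
play_rows --pt "-0.0145 -0.0195 -0.004 0" --pt "-0.0145 -0.0195 -0.004 0" --pt "-0.0145 -0.0195 -0.004 0" --pt "-0.0145 -0.0195 -0.002 0" --pt "-0.0145 -0.0195 0 0" --pt "-0.0145 -0.0195 0 0" --pt "-0.0145 -0.0195 0 0" --pt "-0.0145 -0.0195 0 0" --pt "-0.0145 -0.0195 0 0" --pt "-0.0145 -0.0195 0 0" --pt "0 0 0 0"

```text
t: 15.9
eef_pos: [0.6433, -0.284, 0.5545]
tool_rot: [-0.001, 0.001, 1.0, -0.001]
contact_force: [0.5, -0.0, -0.1]
gripper_width: 0.003
```

```bash
python3 - <<'E'
from station import read_camera,sensors
from h import *
print({k:np.round(v,3) for k,v in sensors.get_obs().items() if k in("eef_pos","contact_force","t","tool_rot","q")})
c=read_camera("scene");cv2.imwrite("pics/i1.png",cv2.resize(c["frame"][120:340,180:440],None,fx=2.6,fy=2.6))
c=read_camera("wrist");cv2.imwrite("pics/i2.png",c["frame"])
E
```

```text
{'t': np.float64(15.9), 'q': array([-0.027,  0.483,  0.564,  1.3  , -0.251,  1.43 ,  2.089]), 'eef_pos': array([ 0.643, -0.284,  0.554]), 'tool_rot': array([-0.001,  0.001,  1.   , -0.001]), 'contact_force': array([ 0.547, -0.011, -0.08 ])}
```

View pics/i1.png

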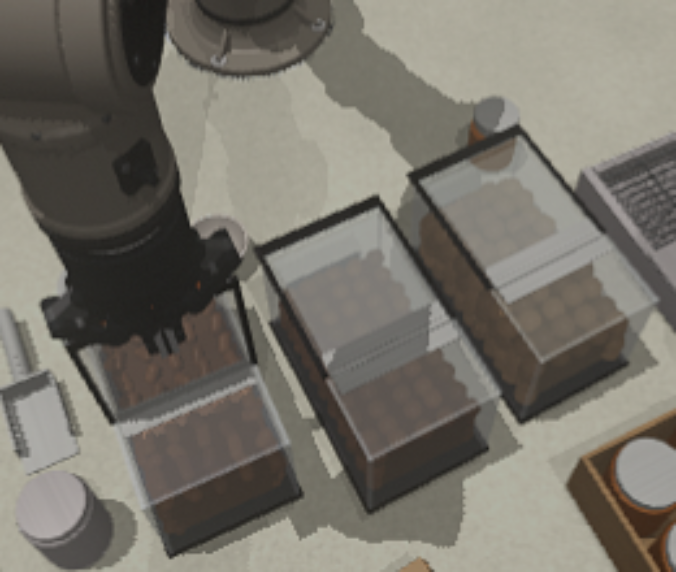

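View pics/i2.png

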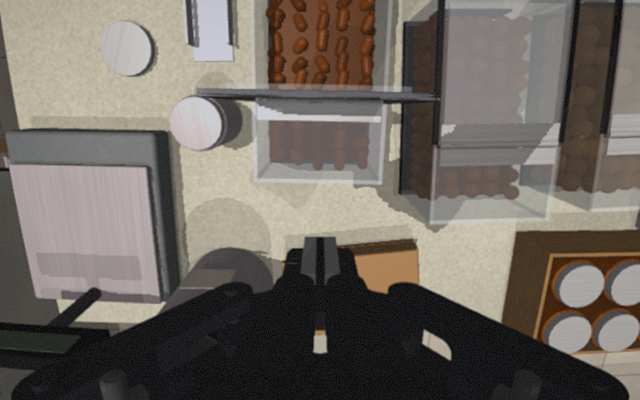

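Emit:
play_rows --pt "0 0 0.025 0" --pt "0 0 0.025 0" --pt "0 0 0.025 0" --pt "0 0 0.025 0" --pt "0 0 0.003 0" --pt "0.01 0 0 0" --pt "0.01 0 0 0" --pt "0.01 0 0 0" --pt "0.009 0 0 0" --pt "0 0 0 0"

```text
t: 17.0
eef_pos: [0.602, -0.2825, 0.4545]
tool_rot: [0.001, 0.0, 1.0, -0.0]
contact_force: [-0.8, -0.5, 0.0]
gripper_width: 0.002
```

Emit:
play_rows --pt "0.01 0 0.001 0" --pt "0.01 0 0.001 0" --pt "0.011 0 0.001 0" --pt "0.0075 0 0.0005 0" --pt "0.0075 0 0.001 0" --pt "0.0075 0 0.0015 0" --pt "0.0075 0 0.002 0" --pt "0.0075 0 0.0025 0" --pt "0.0075 0 0.003 0"

```text
t: 17.9
eef_pos: [0.527, -0.2819, 0.4397]
tool_rot: [0.0, -0.0, 1.0, -0.0]
contact_force: [1.2, 0.9, -0.5]
gripper_width: -0.001
```

```bash
python3 - <<'E'
from station import read_camera,sensors
from h import *
c=read_camera("scene");cv2.imwrite("pics/j1.png",cv2.resize(c["frame"][140:340,120:380],None,fx=3,fy=3))
E
```

```text
(no output)
```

View pics/j1.png

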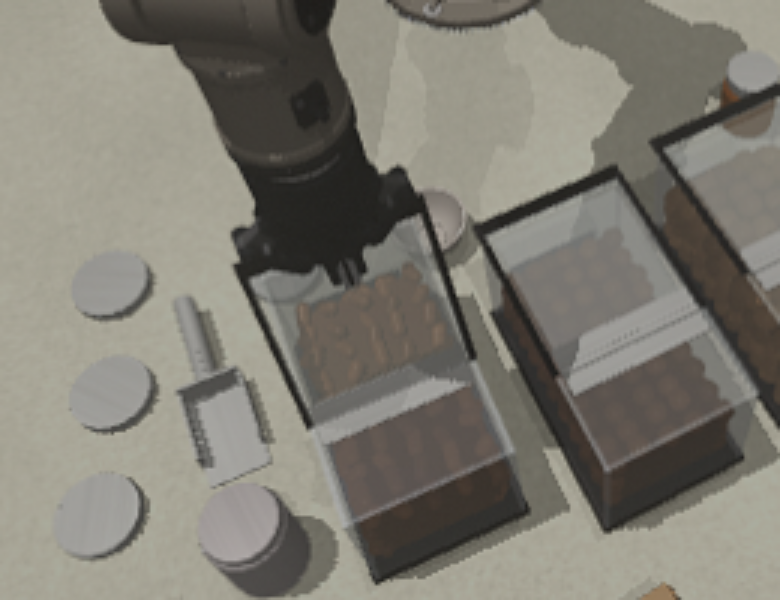

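Emit:
play_rows --pt "0.0079 0 0.003 0" --pt "0.0079 0 0.003 0" --pt "0.0065 0 0.0048 0" --pt "0.0065 0 0.0048 0" --pt "0.0059 0 0.0056 0" --pt "0.0058 0 0.0055 0" --pt "0.0051 0 0.0062 0" --pt "0.0051 0 0.0062 0" --pt "0.0044 0 0.0069 0" --pt "0.0044 0 0.0069 0" --pt "0.0035 0 0.007 0" --pt "0.0035 0 0.007 0"

```text
t: 19.15
eef_pos: [0.4609, -0.2818, 0.3723]
tool_rot: [-0.0, -0.001, 1.0, 0.0]
contact_force: [0.6, 0.2, 0.3]
gripper_width: 0.003
```

Emit:
play_rows --pt "0.0026 0 0.0074 0" --pt "0.0026 0 0.0074 0" --pt "0.0017 0 0.0076 0" --pt "0.0017 0 0.0076 0" --pt "0.0008 0 0.006 0" --pt "0 0 0.004 0"

```text
t: 19.75
eef_pos: [0.4515, -0.282, 0.3323]
tool_rot: [-0.0, -0.0, 1.0, 0.0]
contact_force: [-0.4, 0.0, 0.9]
gripper_width: -0.001
```

Emit:
play_rows --pt "0 0 0.003 0" --pt "0 0 0.001 0"

```text
t: 19.95
eef_pos: [0.4516, -0.282, 0.3286]
tool_rot: [-0.0, -0.0, 1.0, 0.0]
contact_force: [-0.7, -0.4, 0.7]
gripper_width: -0.001
```

Emit:
play_rows --pt "0 0 0.001 0" --pt "0 0 0.001 0"

```text
t: 20.15
eef_pos: [0.4517, -0.2822, 0.3279]
tool_rot: [0.0, -0.0, 1.0, 0.0]
contact_force: [-5.8, 4.0, 18.1]
gripper_width: 0.006
```

Emit:
play_rows --pt "0 0 0.001 0" --pt "0 0 0 0"

```text
t: 20.35
eef_pos: [0.4516, -0.2823, 0.3278]
tool_rot: [0.0, -0.0, 1.0, 0.001]
contact_force: [-5.8, 4.4, 18.8]
gripper_width: 0.0
```

Emit:
play_rows --pt "0 0 -0.008 0" --pt "0 0 -0.026 0" --pt "0 0 -0.026 0" --pt "0 0 -0.026 0" --pt "0 0 -0.026 0" --pt "0 0 -0.026 0" --pt "0 0 -0.026 0" --pt "0 0 -0.026 0" --pt "0.012 -0.02 0 0" --pt "0.012 -0.02 0 0" --pt "0.012 -0.02 0 0" --pt "0.012 -0.02 0 0" --pt "0.012 -0.02 0 0" --pt "0.012 -0.02 0 0" --pt "0.012 -0.02 0 0" --pt "0.012 -0.02 0 0" --pt "0 0 0 0" --pt "0 0 0 0"

```text
t: 22.15
eef_pos: [0.3557, -0.4422, 0.5161]
tool_rot: [0.0, 0.0, 1.0, -0.0]
contact_force: [0.6, 0.4, -1.2]
gripper_width: -0.005
```

```bash
python3 - <<'E'
from station import read_camera,sensors
from h import *
np.set_printoptions(precision=4,suppress=True)
print({k:np.round(v,3) for k,v in sensors.get_obs().items() if k in("eef_pos","contact_force","t","tool_rot","q")})
c=read_camera("scene");cv2.imwrite("pics/k1.png",cv2.resize(c["frame"][120:340,130:480],None,fx=2.2,fy=2.2));np.savez("k_scene",**c)
c=read_camera("top");cv2.imwrite("pics/k2.png",cv2.resize(c["frame"][80:300,120:500],None,fx=2.1,fy=2.1));np.savez("k_top",**c)
E
```

```text
{'t': np.float64(22.15), 'q': array([ 0.202,  0.243,  0.716,  1.709, -0.167,  1.252,  2.527]), 'eef_pos': array([ 0.356, -0.442,  0.516]), 'tool_rot': array([ 0.,  0.,  1., -0.]), 'contact_force': array([ 0.598,  0.448, -1.168])}
```

View pics/k1.png

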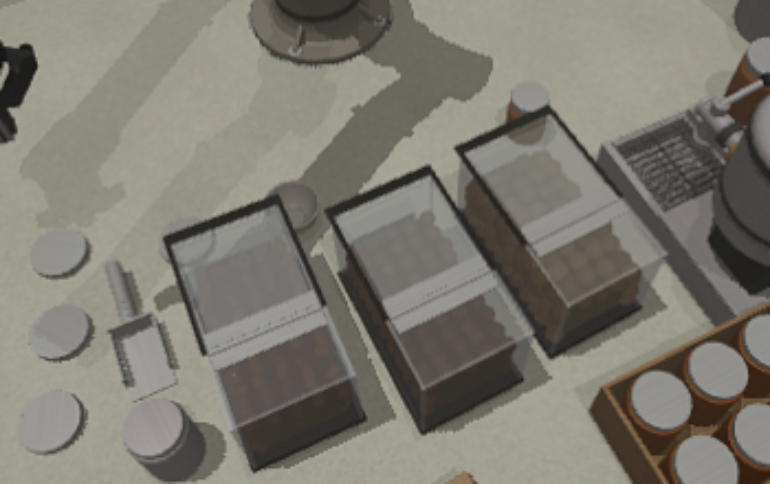

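View pics/k2.png

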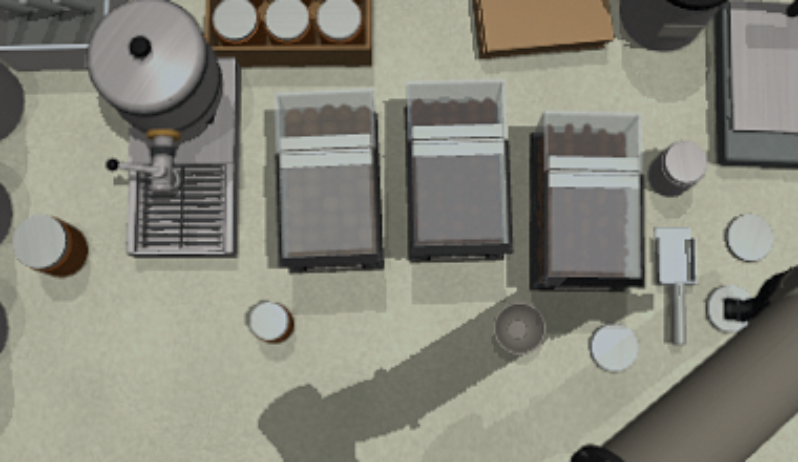

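```bash
python3 - <<'E'
from h import *
np.set_printoptions(precision=4,suppress=True)
k=load("k_top");a=load("a_top")
cv2.imwrite("pics/l1.png",cv2.resize(k["frame"][150:215,170:245],None,fx=8,fy=8,interpolation=cv2.INTER_NEAREST))
for n,u0,v0 in[("wal",262,198),("haz",324,193),("alm",386,208)]:
    # dark front trim depth z
    uv,P=cloud(k,(u0-12,v0-25,u0+38,v0+10)); g=k["frame"][uv[:,1],uv[:,0]].max(1)
    m=(g<60)&(P[:,2]>.1); print(n,m.sum(),np.median(P[m],0),np.percentile(P[m,2],[10,90]))
E
```

```text
wal 279 [0.4484 0.0934 0.1543] [0.1503 0.159 ]
haz 280 [ 0.4629 -0.0679  0.1547] [0.1507 0.1588]
alm 336 [ 0.4182 -0.238   0.1536] [0.1293 0.1582]
```

View pics/l1.png

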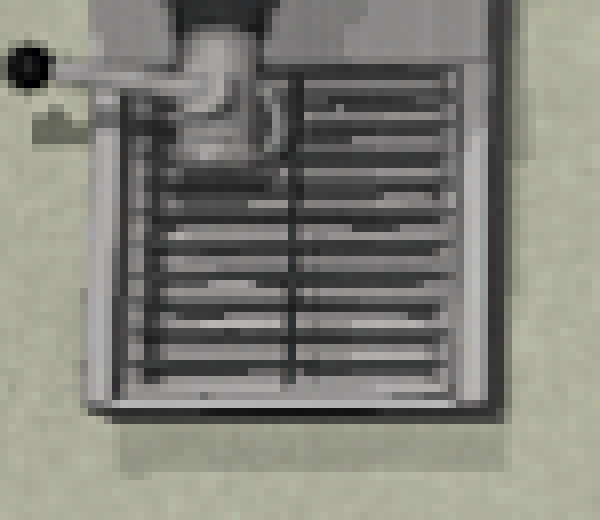

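The front trims of all three lids are at about 0.154 m, which matches shut. The tray front is flush with the base, and the loose things have not visibly moved. Handing in.

```bash
python3 -c "
from station import bot;print(bot.hand_in())"
```

```text
the job is handed in; nothing more can be done
None
```

I closed up the counter and handed it in at about 22 s. With the fingers closed, I pushed the drip tray to its stop and pushed the hazelnut and almond lids over in an arc until each lay shut. The walnut lid was already shut and I left it alone.

- **Tray:** the contact force rose to about 19 N at the stop, and the top view shows its front flush with the base.
- **Lids:** each of the two pushed lids met firm resistance, with an upward force of about 26 N (hazelnut) and 19 N (almond) and the fingertips at about 0.155 m. In the final depth image, the front trims of all three lids read 0.1536–0.1547 m, where a shut lid should sit at 0.1545 m.
- **Loose things:** the jars, bowl, scoop, jar lid and tin look unmoved in the final pictures. I judged this by eye and did not measure their positions again.
- **Robot:** it stands clear of everything.

No check failed or disagreed. The hand-in gave no verdict.

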